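Zero a hand probe in the shorting cup, then test two lands on a board

TASK

Take the hand probe out of its fork stand, dip it upright into the small square brass shorting cup until its sprung tip presses on the cup's floor, then press the tip gently on the round test land of the board and after that on the square one. Keep the probe off the long bar-shaped land and leave everything else on the bench where it is. Finally hang the probe back in the fork, upright with its collar resting on both prongs, and let go.

Things in the scene. Friction and masses are not known exactly. Their poses are not given: they have to be found in the camera images.
- probe: loose hand probe, about 0.07 kg, hanging upright in the fork. Origin on its axis at the underside of the collar, z up through the handle. Black round collar 26 mm across, 4 mm thick (z 0 to 4 mm); above it a round black handle 17 mm across up to z = 61 mm (hold it here from above); below it a steel stem 7 mm across down to z = -58 mm, then the thin sprung pin to z = -72 mm
- probe_tip (a point): lowest point of the probe's sprung pin (round end 6 mm across), 72 mm below the probe's origin when the pin is not pressed
- probe_pin (a joint): how far the sprung pin is pressed into the stem: 0 free, 0.008 m fully in; about 0.8 N to start, 2.4 N at full stroke. A touch counts from 1 mm
- fork: fixed dark steel stand, base 80x66 mm, 90 mm high, origin under its slot at bench level. Two level prongs along its x, slot between them 14 mm wide, open towards its -x and upwards, a post 30 mm wide behind at x = +28 to +40 mm; nothing stands higher than the prongs' tops
- fork_seat (a point): middle of the slot at the height of the prongs' tops, 90 mm above the bench, where the probe's origin is when it hangs home; the prongs run from 26 mm in front (-x) to 20 mm behind it
- cup: fixed square brass shorting cup, open at the top, on a dark square foot 64 mm wide; 48x48 mm outside, 42x42 mm inside, wall 3 mm, rim 48 mm above the bench, floor 10 mm above it. Origin under its centre at bench level
- cup_floor (a point): centre of the cup's inner floor, 10 mm above the bench
- board: fixed green circuit board on an aluminium carrier 110x160 mm (x, y), origin under its centre at bench level, z up; the board's top is 16 mm above the bench, parts on it up to 5 mm high at its +x half. Three brass test lands stand in a row along its y at x = -16 mm, y = -46, 0 and +46 mm; which is where varies
- pad_round: round brass test land, 22 mm across, 3 mm high; origin at the centre of its underside, its top 19 mm above the bench
- pad_square: square brass test land, 21x21 mm, 3 mm high; origin at the centre of its underside, its top 19 mm above the bench
- pad_bar: long bar-shaped brass land, 36x9 mm, 3 mm high, origin at the centre of its underside; not to be touched with the probe
- charger_cube: bystander: white wall charger, 55x42x28 mm, origin underneath its centre
- flux_jar: bystander: closed cream jar, 56 mm across, 70 mm high, origin underneath its centre
- ipa_bottle: bystander: white pump bottle with a blue top, 45 mm across, 105 mm high, origin underneath its centre
- driver_red: bystander: small screwdriver, 13x132x11 mm, origin underneath its centre
- lighter: bystander: lighter lying down, 25x78x14 mm, origin underneath its centre
- phone_battery: bystander: flat phone battery, 105x44x4 mm, origin underneath its centre

How it is judged:
On the way, in this order (a step that is already met when the one before it is completed fails the run):
1. the probe is taken out of the fork (distance between probe and fork_seat above 0.04 m), for 0.1 s.
2. the probe is dipped upright into the cup, its sprung tip pressed at least 1 mm on the floor (contact force between probe and cup above 0.4 N and value of joint probe_pin above 0.001 m and horizontal distance between probe_tip and cup_floor below 0.03 m and z of probe_tip in the frame of cup_floor below 0.006 m and angle between probe's own z axis and vertical below 0.5 rad), for 0.2 s.
3. the sprung tip is pressed at least 1 mm on the round land (contact force between probe and pad_round above 0.4 N and value of joint probe_pin above 0.001 m and horizontal distance between probe_tip and pad_round below 0.013 m), for 0.2 s.
4. then the sprung tip is pressed at least 1 mm on the square land (contact force between probe and pad_square above 0.4 N and value of joint probe_pin above 0.001 m and horizontal distance between probe_tip and pad_square below 0.016 m), for 0.2 s.
At the end, for the whole second after the job is handed in: the probe hangs at rest in the fork, its origin within 20 mm horizontally and 4 mm in height of the seat, within 0.12 rad of upright, resting on the fork (horizontal distance between probe and fork_seat below 0.02 m and z of probe in the frame of fork_seat between -0.004 and 0.004 m and angle between probe's own z axis and vertical below 0.12 rad and contact force between probe and fork above 0.2 N and linear speed of probe below 0.02 m/s); the robot touches nothing.
It fails at once if the probe touches the bar-shaped land (contact force between probe and pad_bar above 0.3 N).
It fails at once if the probe is pressed on the cup, the board or a land with more than 25 N (contact force between probe and cup above 25 N or contact force between probe and board above 25 N or contact force between probe and pad_round above 25 N or contact force between probe and pad_square above 25 N).
It fails at once if a bystander is moved more than 25 mm (distance of any of charger_cube, flux_jar, ipa_bottle, driver_red, lighter, phone_battery from where it was at the start of the episode above 0.025 m).
It also fails if it takes over 72 s, if anything falls off the work surface, if the arm or the gripper's body presses on something with over 40 N, if the wrist force passes 120 N, or if a joint passes its speed limit or range.

ROBOT

A 7-joint arm with a two-finger parallel gripper is mounted at the origin on a cart in front of the work surface, level with it; the furniture and walls round the work are solid. World frame = base frame: x ahead of the robot, y to its left, z up, the work surface at z = 0. Lengths are in m, angles in rad, forces in N, time in s.
With the tool pointing down it reaches from about 0.35 to 0.9 m from the base axis. Payload 8.1 kg.
Tool frame: the origin (TCP) lies on the centre line of the jaws, within the pads' length; the fingertips stand 11 mm ahead of it and the grasp point (between the pads) lies 8 mm behind it (arm.nose_length is the distance from the TCP to the fingertips, in m); z points along the fingers, y is the line along which they close (so a half turn about z gives the same grasp; the last joint's range is limited). The gripper opens to 92 mm and grips with 3 to 60 N. Pads are 19 mm wide; open, the fingers measure 130 mm over their backs; the gripper's body (75 mm by 190 mm) begins 47 mm behind the grasp point.
Start: joints at [1.175, 0.434, 0.025, 1.573, -0.012, 1.134, -0.075], TCP at [0.18, -0.598, 0.204] pointing down, gripper open.
Joint ranges: [-2.62, 2.62], [-0.44, 2.09], [-1.27, 1.32], [0.08, 2.57], [-1.32, 4.46], [0.12, 2], [-2.74, 2.74]. Speed limits (rad/s): [2.22, 2.22, 3.01, 3.01, 3.14, 3.14, 3.14].

INTERFACE

Orientations are given as a rotation vector (axis times angle).
In Python, from cell import arm gives the robot as it stands.
- The arm moves only by the tool jog_arm, never from a script. Its argument "moves" is a list of rows, each a list of 4 numbers: the shift along the tool's x, y, z in m, then the turn about the tool's z in rad. In form: [[tx, ty, tz, spin], ...]. A call has 1 to 20 rows; each row is the pose to reach, as a shift and turn from the pose commanded when the call began, along the tool's axes at that moment; what a row does not reach only later rows make up. A row lasts 1/8 s, in which the tool goes at most 62.5 mm and 10.7 degrees, less where a joint would pass 70% of its speed; a pose out of reach is approached as far as the arm can. A call with a gripper value outside its range is refused whole. "hand" is the finger opening in m, from 0 to 0.0918, set as the call begins (left out, the last holds). The fingers move at their own pace and stop on an object; "newtons" is the grip in N (left out, the last holds). Time passes only in rows, so rows that repeat a pose let the fingers close. It gives the time, the measured TCP pose, the force, the opening and the grip force at its end, in the units of the state.
- arm.observe(): the state, without advancing time (a new reading comes with each control period).
- arm.get_image(name): name is "scene" or "top" or "wrist"; returns a dict with "color" (384x512x3 uint8, red, green, blue), "z_map" (384x512 float32, m along the optical axis (not along the pixel's ray), 0 where there is no reading), "fx", "fy", "cx", "cy" (pixels), "rvec" (rotation vector, rad) and "tvec" (3), from world to camera coordinates, as OpenCV has them. Camera axes: x right, y down, z forward; pixel columns grow to the right and rows downward; lengths in m; the calibration is good to about 2 mm. A picture is of the moment at which its call begins.
- arm.sign_off(): hands the job in; it is judged then, once.
The state is a dict: "clock": time; "joints": joint angles; "dq": joint speeds; "joint_efforts": joint torques, N m; "position": TCP position; "ee_rot": TCP orientation; "force": force on the tool from outside, world axes, zero at the start; "ft_torque": the same for the moment, N m; "width": opening from 0.0 (shut) to 1.0 (fully open); "gripper_force": force on a finger pad.
Only numpy, scipy, OpenCV 4.12 (cv2) and the standard library are available. Lean on these libraries where they do the work, as an engineer would, in place of code of your own. Each camera call takes 0.05 s, during which the arm holds its last target. There are 200 camera calls.

## Working session

There is one attempt and no reset: what is moved stays moved. The work goes in short steps, Python scripts to look and compute and a tool call to move; the robot and the scene stay as the last step left them, time stands still between calls to the robot, and variables do not carry over. Pictures are saved under pics/ and viewed, at most 10 in all, crops included, and the job is handed in when it is done.

Besides the shell and the picture viewer there is one more tool, called after "Emit:" as name([rows], argument=value, ...), one row to a line, values as JSON. jog_arm: Moves the arm, as the interface text tells. Its arguments: {"type":"object","properties":{"moves":{"type":"array"},"hand":{"type":"number"},"newtons":{"type":"number"}},"required":["moves"]}

```bash
mkdir -p pics; cat > h.py <<'E'
import numpy as np, cv2
from cell import arm
def pts(im):
    R=cv2.Rodrigues(np.array(im["rvec"],float))[0]; t=np.array(im["tvec"],float).ravel()
    v,u=np.mgrid[0:384,0:512]; z=im["z_map"]
    c=np.stack([(u-im["cx"])/im["fx"]*z,(v-im["cy"])/im["fy"]*z,z],-1)
    return (c-t)@R
E
python3 - <<'E'
from h import *
for n in("top","scene"):
    im=arm.get_image(n); np.savez(f"{n}0.npz",**im)
    cv2.imwrite(f"pics/{n}0.png",cv2.resize(im["color"][:,:,::-1],(796,597)))
    P=pts(im); print(n,P[::64,::64].round(2).tolist() if n=="top" else "", im["tvec"])
print(arm.observe())
E
```

```text
top [[[0.74, 0.34, 0.63], [0.85, 0.33, 0.48], [0.79, 0.19, 0.58], [0.79, 0.09, 0.57], [0.8, -0.01, 0.57], [0.8, -0.11, 0.57], [0.81, -0.22, 0.57], [0.81, -0.33, 0.57]], [[0.71, 0.41, 0.51], [0.73, 0.32, 0.48], [0.71, 0.2, 0.52], [0.73, 0.1, 0.48], [0.74, -0.01, 0.48], [0.74, -0.13, 0.48], [0.74, -0.25, 0.49], [0.74, -0.37, 0.48]], [[0.76, 0.75, 0.0], [0.76, 0.56, -0.0], [0.76, 0.37, -0.0], [0.77, 0.17, 0.0], [0.77, -0.03, 0.0], [0.77, -0.23, -0.0], [0.78, -0.44, 0.0], [0.78, -0.64, -0.0]], [[0.56, 0.73, 0.0], [0.56, 0.54, 0.01], [0.56, 0.36, 0.0], [0.57, 0.16, -0.0], [0.57, -0.03, -0.0], [0.57, -0.23, -0.0], [0.57, -0.43, 0.0], [0.57, -0.63, 0.0]], [[0.37, 0.71, -0.0], [0.37, 0.53, -0.0], [0.37, 0.35, -0.0], [0.37, 0.16, 0.0], [0.37, -0.03, 0.0], [0.37, -0.22, -0.0], [0.38, -0.42, 0.0], [0.38, -0.62, -0.0]], [[0.04, 1.17, -0.76], [0.04, 0.87, -0.76], [0.03, 0.57, -0.76], [0.03, 0.26, -0.76], [0.11, -0.04, -0.4], [0.03, -0.38, -0.77], [0.03, -0.7, -0.76], [0.03, -1.02, -0.76]]] [-0.04026916  0.5696521   1.02784252]
scene  [0.22583    0.31804509 0.9569556 ]
{'clock': 0.1, 'joints': array([ 1.17543358,  0.43515263,  0.02499306,  1.57396853, -0.01160569,
        1.13398595, -0.07510908]), 'dq': array([-0.00073392,  0.00017498,  0.00089069, -0.00394498,  0.00020528,
       -0.00054223,  0.00023403]), 'joint_efforts': array([ 3.93894486e-03, -6.69116592e+01,  9.88373458e-01, -3.15141785e+01,
       -6.05437509e-02,  3.73883452e-02,  2.81881449e-05]), 'position': array([ 0.18017899, -0.59797893,  0.20283864]), 'ee_rot': array([-3.10670113e+00, -4.57883613e-01,  5.11471391e-04]), 'force': array([ 0.01187251, -0.01569285, -0.28363497]), 'ft_torque': array([-0.02720898, -0.00843028, -0.00405836]), 'gripper_force': 0.0, 'width': 0.9984108240842636}
```

View pics/top0.png

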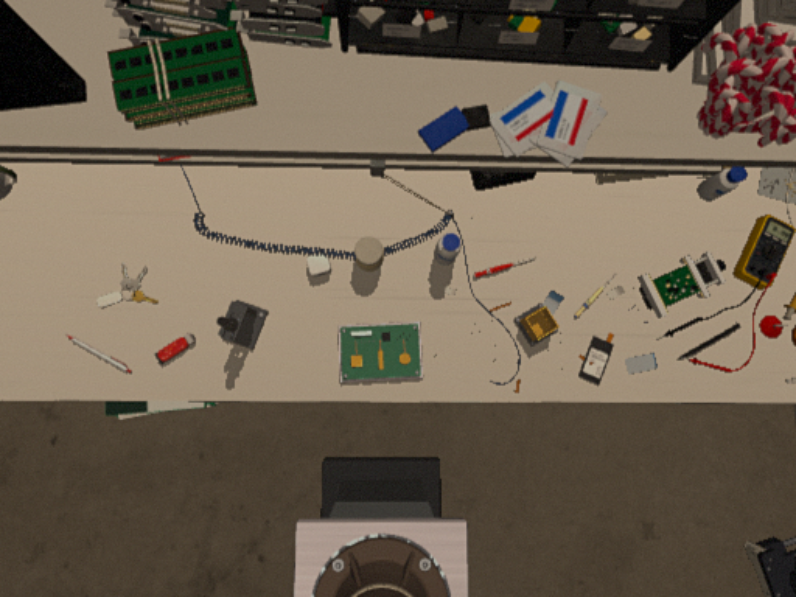

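View pics/scene0.png

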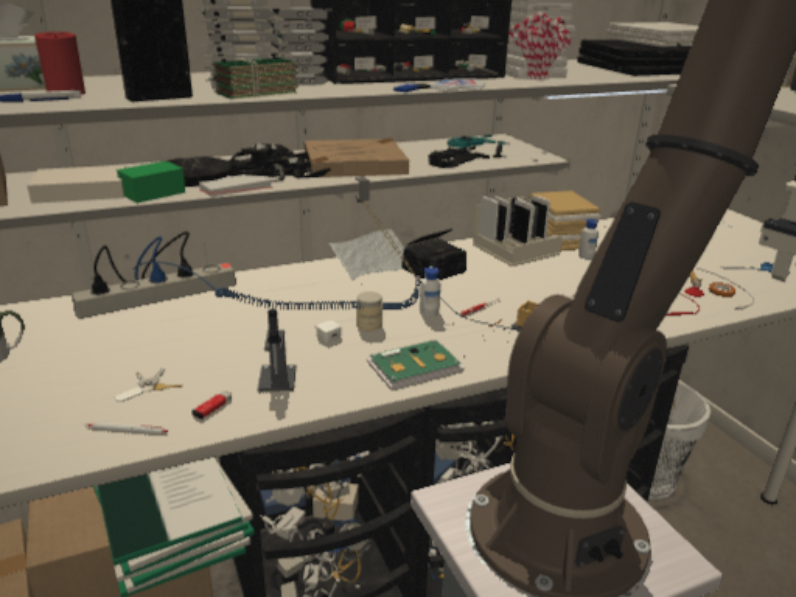

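The top view shows the fork at about (242,325) with the probe handle at (228,323), and the brass cup at (538,325). On the board, the square land is at (357,361), the bar at (380,358) and the round land at (405,358).

```bash
python3 - <<'E'
from h import *
im=dict(np.load("top0.npz")); P=pts(im); C=im["color"]; H=cv2.cvtColor(C,cv2.COLOR_RGB2HSV)
def reg(x0,x1,y0,y1): # in 796 view
    m=np.zeros((384,512),bool); s=512/796
    m[int(y0*s):int(y1*s),int(x0*s):int(x1*s)]=1; return m
F=reg(205,275,290,350)
for a,b in((.13,.16),(.1,.13),(.08,.097),(.005,.03)):
    m=F&(P[...,2]>a)&(P[...,2]<b); q=P[m]
    if len(q):
        r=cv2.minAreaRect((q[:,:2]*1000).astype(np.float32)); print(a,len(q),q.mean(0).round(4),np.median(q[:,2]).round(4),r)
m=F&(P[...,2]>.13)
print(P[m].round(3).tolist()[:60])
Cu=reg(505,570,295,355)
for a,b in((.035,.06),(.004,.02)):
    q=P[Cu&(P[...,2]>a)&(P[...,2]<b)]
    print("cup",len(q),q.mean(0).round(4),np.median(q[:,2]),cv2.minAreaRect((q[:,:2]*1000).astype(np.float32)))
B=reg(335,428,315,390)
q=P[B&(P[...,2]>.009)&(P[...,2]<.03)]; print("board",q.mean(0).round(4),cv2.minAreaRect((q[:,:2]*1000).astype(np.float32)))
m=(B&(H[...,0]>12)&(H[...,0]<30)&(H[...,1]>100)&(H[...,2]>100)).astype(np.uint8)
n,l,st,ce=cv2.connectedComponentsWithStats(m)
R=cv2.Rodrigues(im["rvec"])[0];t=im["tvec"].ravel()
def ray(u,v,z):
    d=R.T@np.array([(u-im["cx"])/im["fx"],(v-im["cy"])/im["fy"],1]); o=-R.T@t; return o+d*(z-o[2])/d[2]
for i in range(1,n):
    if st[i,4]>8: print("land",st[i],ray(*ce[i],.019).round(4))
big=cv2.resize(C[180:255,125:370],None,fx=3.2,fy=3.2,interpolation=cv2.INTER_CUBIC)
cv2.imwrite("pics/crop.png",big[:,:,::-1])
E
```

```text
0.13 46 [0.5062 0.2674 0.1477] 0.1506 ((506.2785949707031, 267.94525146484375), (15.125798225402832, 14.560324668884277), 41.981361389160156)
0.1 19 [0.5052 0.2634 0.1153] 0.1164 ((505.431640625, 264.634765625), (7.503665924072266, 16.973827362060547), 74.26859283447266)
0.08 206 [0.5163 0.2632 0.0907] 0.0907 ((513.6505126953125, 266.4518127441406), (33.25133514404297, 64.94596099853516), 72.11466217041016)
0.005 370 [0.5082 0.2587 0.0086] 0.0083 ((523.2015991210938, 276.8751525878906), (111.6240463256836, 118.05314636230469), 0.6198071837425232)
[[0.421, 0.003, 1.098], [0.421, 0.003, 1.098], [0.513, 0.272, 0.153], [0.513, 0.27, 0.151], [0.513, 0.267, 0.151], [0.513, 0.265, 0.149], [0.514, 0.265, 0.14], [0.51, 0.274, 0.154], [0.51, 0.272, 0.153], [0.51, 0.269, 0.154], [0.51, 0.267, 0.151], [0.51, 0.264, 0.153], [0.511, 0.262, 0.15], [0.512, 0.263, 0.139], [0.508, 0.278, 0.151], [0.508, 0.275, 0.152], [0.508, 0.272, 0.152], [0.508, 0.27, 0.15], [0.508, 0.267, 0.153], [0.508, 0.265, 0.15], [0.508, 0.263, 0.149], [0.509, 0.262, 0.141], [0.51, 0.262, 0.133], [0.505, 0.276, 0.154], [0.505
[... 616 characters left out ...]
03, 1.098], [0.421, 0.003, 1.098], [0.421, 0.003, 1.098], [0.421, 0.003, 1.098], [0.421, 0.003, 1.098]]
cup 104 [ 0.5167 -0.3     0.0454] 0.047005569614795545 ((517.6109619140625, -299.6622314453125), (47.80223083496094, 49.667320251464844), 31.00800323486328)
cup 400 [ 0.5221 -0.3008  0.009 ] 0.008519805156540657 ((520.139892578125, -302.37579345703125), (113.81776428222656, 133.56529235839844), 2.6808226108551025)
board [0.463  0.0049 0.0164] ((463.4442443847656, 4.9405059814453125), (108.92567443847656, 158.4532470703125), 3.053471088409424)
land [243 219   4  19  47] [0.451 0.004 0.019]
land [257 224   7  10  45] [ 0.4516 -0.042   0.019 ]
land [226 228   7   8  53] [0.4457 0.0494 0.019 ]
```

View pics/crop.png

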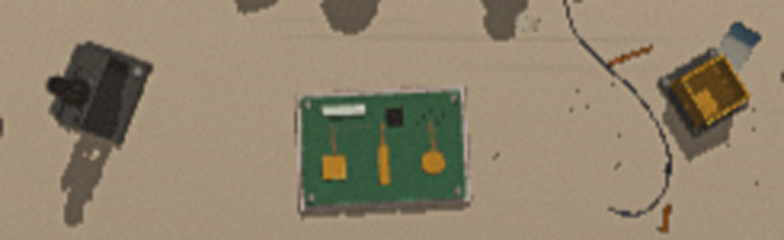

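The crop confirms the scene. The fork's slot opens towards the robot and its post is at the upper right. The square land (333,166), bar (384,160) and round land (432,161) lie along the board's near half, and the cup is at (710,92). I'll move above the probe and check with the wrist camera.

Emit:
jog_arm([
  [0.3445,-0.207,-0.036,0],
  [0.3445,-0.207,-0.036,0],
  [0.3445,-0.207,-0.036,0],
  [0.3445,-0.207,-0.036,0],
  [0.3445,-0.207,-0.036,0],
  [0.3445,-0.207,-0.036,0],
  [0.3445,-0.207,-0.036,0],
  [0.563,-0.736,-0.036,0],
  [0.563,-0.736,-0.036,0],
  [0.563,-0.736,-0.036,0],
  [0.563,-0.736,-0.036,0],
  [0.563,-0.736,-0.036,0],
  [0.563,-0.736,-0.036,0],
  [0.563,-0.736,-0.036,0],
  [0.563,-0.736,-0.036,0],
  [0.563,-0.736,-0.036,0],
  [0.563,-0.736,-0.036,0],
  [0.563,-0.736,-0.036,0],
  [0.563,-0.736,-0.036,0],
  [0.563,-0.736,-0.036,0],
], hand=0.06)

```text
clock: 2.6
position: [0.5075, 0.2669, 0.2396]
ee_rot: [3.108, 0.454, 0.0]
force: [-0.2, 0.7, -0.0]
width: 0.647
gripper_force: 0.0
```

```bash
python3 - <<'E'
from h import *
s=arm.observe(); print(s["clock"],s["position"],s["ee_rot"],s["dq"].round(3))
im=arm.get_image("wrist"); np.savez("w0.npz",**im); P=pts(im)
cv2.imwrite("pics/w0.png",im["color"][:,:,::-1])
N=(abs(P[...,0]-.51)<.06)&(abs(P[...,1]-.27)<.06)
for a,b in((.14,.16),(.1,.14),(.096,.1),(.085,.0945)):
    q=P[N&(P[...,2]>a)&(P[...,2]<b)]
    if len(q): print(a,len(q),q.mean(0).round(4),cv2.minAreaRect((q[:,:2]*1000).astype(np.float32)),cv2.minEnclosingCircle((q[:,:2]*1000).astype(np.float32)))
E
```

```text
2.6 [0.50748203 0.26689821 0.23962767] [3.10772843e+00 4.54199643e-01 3.47744062e-04] [-0.002  0.001 -0.005 -0.003 -0.002 -0.002 -0.003]
0.14 285 [0.5094 0.2713 0.1497] ((508.1510009765625, 271.44842529296875), (15.778046607971191, 16.986820220947266), 63.218379974365234) ((508.2441101074219, 271.1831970214844), 8.723475456237793)
0.1 147 [0.5145 0.2726 0.122 ] ((512.2411499023438, 272.3384704589844), (8.779250144958496, 17.388010025024414), 17.940616607666016) ((508.34771728515625, 271.0779113769531), 8.699153900146484)
0.096 9 [0.5143 0.2724 0.0977] ((513.6427612304688, 271.6258544921875), (4.972200393676758, 15.345870018005371), 7.404675006866455) ((511.1773376464844, 271.3054504394531), 7.673035144805908)
0.085 1072 [0.5242 0.2671 0.0901] ((514.9249877929688, 268.0879211425781), (32.23579025268555, 65.89949035644531), 70.85865783691406) ((515.2705688476562, 267.8553161621094), 35.764408111572266)
```

View pics/w0.png

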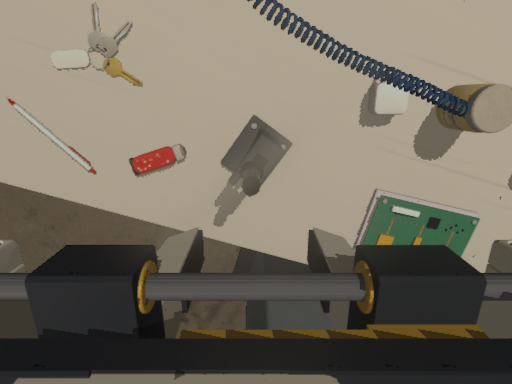

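The wrist view shows the probe's handle at about (252,180) in the fork, with clear space around it. I'll descend, grasp and lift.

Emit:
jog_arm([
  [0.0017,-0.0033,0.03,0],
  [0.0017,-0.0033,0.06,0],
  [0.0017,-0.0033,0.09,0],
  [0.0017,-0.0033,0.11,0],
  [0.0017,-0.0033,0.1225,0],
  [0.0017,-0.0033,0.1225,0],
  [0.0017,-0.0033,0.1225,0],
])

```text
clock: 3.52
position: [0.5083, 0.2726, 0.1179]
ee_rot: [-3.108, -0.458, -0.002]
force: [-0.2, -0.6, 0.5]
width: 0.655
gripper_force: 0.0
```

Emit:
jog_arm([
  [0,0,0,0],
  [0,0,0,0],
  [0,0,0,0],
  [0,0,0,0],
  [0,0,0,0],
  [0,0,0,0],
  [0,0,0,0],
  [0,0,0,0],
], hand=0.0, newtons=25)

```text
clock: 4.53
position: [0.5078, 0.2723, 0.117]
ee_rot: [3.108, 0.458, 0.0]
force: [0.5, -0.7, 0.3]
width: 0.171
gripper_force: 25.0
```

Emit:
jog_arm([
  [0,0,-0.02,0],
  [0,0,-0.05,0],
  [0,0,-0.09,0],
  [0,0,-0.13,0],
  [0,0,-0.13,0],
  [0,0,-0.13,0],
  [0,0,-0.13,0],
  [0,0,-0.13,0],
])

```text
clock: 5.52
position: [0.5073, 0.2721, 0.246]
ee_rot: [3.107, 0.458, -0.003]
force: [-0.1, -0.1, -1.1]
width: 0.172
gripper_force: 25.0
```

```bash
python3 - <<'E'
from h import *
s=arm.observe(); print(s["clock"],s["position"],s["ee_rot"],s["force"],s["width"])
im=arm.get_image("scene"); c=im["color"]
w=cv2.resize(c[150:300,120:330],None,fx=3,fy=3)
im2=arm.get_image("top"); w2=cv2.resize(im2["color"][150:260,100:310],None,fx=3,fy=3) 
im3=arm.get_image("wrist")["color"][100:384,100:400]
cv2.imwrite("pics/l.png",w[:,:,::-1])
P=pts(im); p=s["position"]; m=(abs(P[...,0]-p[0])<.03)&(abs(P[...,1]-p[1])<.03)&(P[...,2]<p[2]-.03)&(P[...,2]>p[2]-.105)
q=P[m]
for a in np.arange(.13,.23,.01):
    r=q[(q[:,2]>a)&(q[:,2]<a+.01)]
    if len(r): print(a.round(2),len(r),r.mean(0).round(4))
E
```

```text
5.525 [0.50733385 0.27206926 0.24598785] [ 3.10736211e+00  4.58113891e-01 -2.64671943e-03] [-0.06184057 -0.10327196 -1.1011536 ] 0.1717496358011837
0.14 1 [0.5076 0.2721 0.1476]
0.15 5 [0.5055 0.2733 0.155 ]
0.16 6 [0.5049 0.2731 0.1645]
0.17 10 [0.5057 0.2734 0.1749]
0.18 10 [0.505  0.2733 0.1853]
0.19 8 [0.5045 0.2732 0.1947]
0.2 7 [0.5045 0.2742 0.2051]
0.21 5 [0.5037 0.2741 0.2123]
```

View pics/l.png

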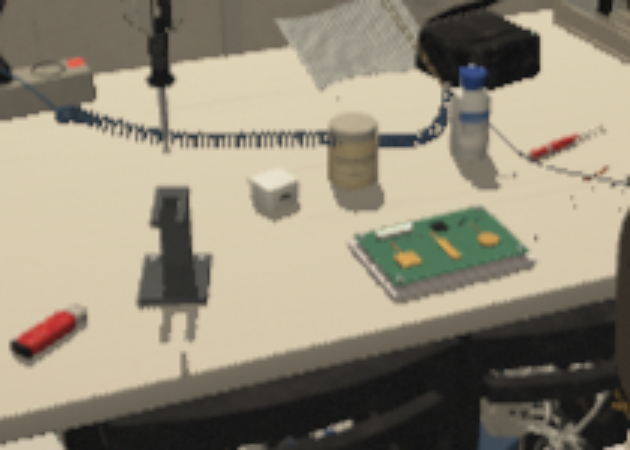

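The probe hangs upright in the gripper with its tip at (167,150), clear above the fork. Next I'll carry it over to the cup.

Emit:
jog_arm([
  [-0.015,0.05,0,0],
  [-0.029,0.1,0,0],
  [-0.043,0.15,0,0],
  [-0.057,0.2,0,0],
  [-0.072,0.25,0,0],
  [-0.086,0.3,0,0],
  [-0.1,0.35,0,0],
  [-0.114,0.4,0,0],
  [-0.128,0.45,0,0],
  [-0.142,0.5,0,0],
  [-0.15,0.53,0,0],
  [-0.156,0.55,0,0],
  [-0.156,0.55,0,0],
  [-0.156,0.55,0,0],
  [-0.156,0.55,0,0],
  [-0.156,0.55,0,0],
])

```text
clock: 7.68
position: [0.5173, -0.2982, 0.2472]
ee_rot: [-3.108, -0.46, -0.0]
force: [0.1, -0.8, -0.4]
width: 0.172
gripper_force: 25.0
```

```bash
python3 - <<'E'
from h import *
s=arm.observe(); print(s["clock"],s["position"],s["ee_rot"],s["force"],s["width"])
im=arm.get_image("wrist"); P=pts(im); p=s["position"]
N=(abs(P[...,0]-.5175)<.045)&(abs(P[...,1]+.3)<.045)
q=P[N&(P[...,2]>.04)&(P[...,2]<.055)]; print(len(q),q.mean(0),cv2.minAreaRect((q[:,:2]*1000).astype(np.float32)))
N=(abs(P[...,0]-p[0])<.04)&(abs(P[...,1]-p[1])<.04)&(P[...,2]>.12)
for a in np.arange(.14,.22,.01):
    r=P[N&(P[...,2]>a)&(P[...,2]<a+.01)]
    if len(r): print(a.round(2),len(r),r.mean(0).round(4))
cv2.imwrite("pics/w1.png",im["color"][:,:,::-1])
E
```

```text
7.675 [ 0.51734199 -0.29823473  0.24723132] [-3.10763929e+00 -4.60443251e-01 -4.07862025e-04] [ 0.14180646 -0.77095299 -0.44728931] 0.17204867747417305
411 [ 0.51970645 -0.29874693  0.046788  ] ((519.9339599609375, -299.4339599609375), (47.99219512939453, 48.01150131225586), 30.7386417388916)
0.15 16 [ 0.5198 -0.2997  0.1531]
0.16 20 [ 0.5206 -0.2999  0.1663]
0.17 26 [ 0.5206 -0.2995  0.175 ]
0.18 27 [ 0.5205 -0.299   0.1844]
0.19 8 [ 0.521  -0.2991  0.1911]
```

View pics/w1.png

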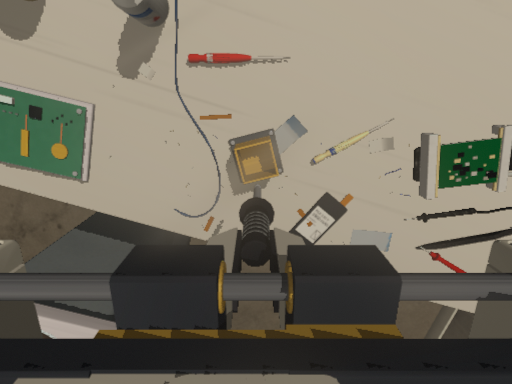

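The wrist view shows the cup at (257,160) and the probe's tip at about (257,192), almost above it. I'll descend and press.

Emit:
jog_arm([
  [0.002,0.0005,0.03,0],
  [0.002,0.0005,0.06,0],
  [0.002,0.0005,0.09,0],
  [0.002,0.0005,0.12,0],
  [0.002,0.0005,0.13,0],
  [0.002,0.0005,0.135,0],
  [0.002,0.0005,0.138,0],
  [0.002,0.0005,0.14,0],
  [0.002,0.0005,0.142,0],
  [0.002,0.0005,0.142,0],
  [0.002,0.0005,0.142,0],
  [0.002,0.0005,0.142,0],
])

```text
clock: 9.22
position: [0.5192, -0.2993, 0.1052]
ee_rot: [3.108, 0.458, 0.0]
force: [0.3, -0.6, 0.9]
width: 0.173
gripper_force: 25.0
```

Emit:
jog_arm([
  [0,0,0.001,0],
  [0,0,0.001,0],
  [0,0,0.001,0],
  [0,0,0.001,0],
])

```text
clock: 9.72
position: [0.5191, -0.2992, 0.104]
ee_rot: [3.108, 0.458, 0.0]
force: [0.4, -1.4, 0.1]
width: 0.171
gripper_force: 25.0
```

```bash
python3 - <<'E'
from h import *
f=[]
for i in range(4): s=arm.observe(); f.append(s["force"].round(2)); arm.get_image("top")
print(f,s["position"],s["ee_rot"])
E
```

```text
[array([ 0.43, -1.41,  0.15]), array([-0.16, -0.86,  0.94]), array([0.02, 0.06, 0.92]), array([-0.04, -0.47,  0.5 ])] [ 0.51912363 -0.29915345  0.1040321 ] [ 3.10794751e+00  4.58170328e-01 -1.52032537e-05]
```

Emit:
jog_arm([
  [0,0,-0.03,0],
  [0,0,-0.07,0],
  [0,0,-0.096,0],
  [0,0,-0.096,0],
  [0.002,-0.05,-0.096,0],
  [0.004,-0.1,-0.096,0],
  [0.005,-0.15,-0.096,0],
  [0.006,-0.2,-0.096,0],
  [0.007,-0.24,-0.096,0],
  [0.008,-0.26,-0.096,0],
  [0.008,-0.2665,-0.096,0],
  [0.008,-0.2665,-0.096,0],
  [0.008,-0.2665,-0.096,0],
  [0.008,-0.2665,-0.096,0],
])

```text
clock: 11.68
position: [0.45, -0.0425, 0.1999]
ee_rot: [3.108, 0.456, -0.0]
force: [-0.6, -0.2, 0.1]
width: 0.173
gripper_force: 25.0
```

```bash
cat > lands.py <<'E'
from h import *
s=arm.observe(); p=s["position"]; print(s["clock"],p.round(4),s["force"].round(2))
im=arm.get_image("wrist"); P=pts(im); H=cv2.cvtColor(im["color"],cv2.COLOR_RGB2HSV)
R=cv2.Rodrigues(im["rvec"])[0];t=im["tvec"].ravel(); o=-R.T@t
m=((H[...,0]>12)&(H[...,0]<30)&(H[...,1]>110)&(H[...,2]>90)&(P[...,2]>.012)&(P[...,2]<.024)&(abs(P[...,1])<.08)).astype(np.uint8)
m=cv2.morphologyEx(m,cv2.MORPH_OPEN,np.ones((7,7)))
n,l,st,ce=cv2.connectedComponentsWithStats(m)
for i in range(1,n):
    if st[i,4]>50:
        u,v=ce[i]; d=R.T@np.array([(u-im["cx"])/im["fx"],(v-im["cy"])/im["fy"],1])
        print("land",st[i],(o+d*(.019-o[2])/d[2]).round(4))
q=P[(P[...,2]>.008)&(P[...,2]<.023)&(abs(P[...,1])<.1)&(abs(P[...,0]-.463)<.07)]
print("board",cv2.minAreaRect((q[:,:2]*1000).astype(np.float32)))
N=(abs(P[...,0]-p[0])<.04)&(abs(P[...,1]-p[1])<.04)&(P[...,2]>p[2]-.11)&(P[...,2]<p[2]-.04)
for a in np.arange(p[2]-.105,p[2]-.05,.01):
    r=P[N&(P[...,2]>a)&(P[...,2]<a+.01)]
    if len(r): print("probe",a.round(3),len(r),r.mean(0).round(4))
cv2.imwrite("pics/w2.png",im["color"][:,:,::-1])
E
python3 lands.py
```

```text
11.675 [ 0.45   -0.0425  0.1999] [-0.58 -0.19  0.1 ]
land [170 139  19  18 301] [0.4469 0.0512 0.019 ]
land [212 151   9  19 133] [0.4449 0.005  0.019 ]
land [246 159  17  15 215] [ 0.4511 -0.0407  0.019 ]
board ((465.3851318359375, 5.559661865234375), (108.91708374023438, 158.507568359375), 3.093174695968628)
probe 0.095 5 [ 0.4515 -0.0424  0.1038]
probe 0.105 12 [ 0.4523 -0.0444  0.1059]
probe 0.115 25 [ 0.4531 -0.0431  0.1203]
probe 0.125 26 [ 0.4529 -0.043   0.1299]
probe 0.135 26 [ 0.4532 -0.043   0.1394]
probe 0.145 1 [ 0.4532 -0.0416  0.1451]
```

View pics/w2.png

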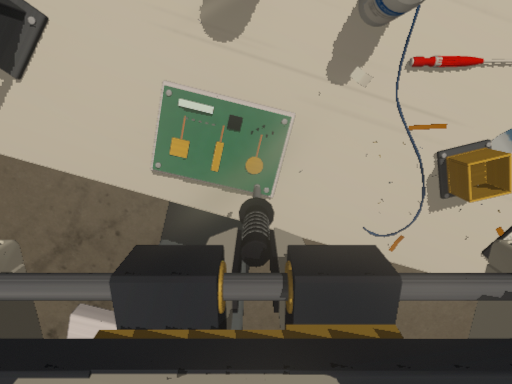

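In this view the round land is at (255,165), the bar at (217,157) and the square land at (179,148). The probe is almost above the round land, so I'll press there.

Emit:
jog_arm([
  [0.0013,-0.001,0.03,0],
  [0.0013,-0.001,0.06,0],
  [0.0013,-0.001,0.075,0],
  [0.0013,-0.001,0.08,0],
  [0.0013,-0.001,0.083,0],
  [0.0013,-0.001,0.085,0],
  [0.0013,-0.001,0.087,0],
  [0.0013,-0.001,0.087,0],
  [0.0013,-0.001,0.087,0],
  [0.0013,-0.001,0.087,0],
  [0.0013,-0.001,0.087,0],
])

```text
clock: 13.1
position: [0.4509, -0.0403, 0.1131]
ee_rot: [3.108, 0.458, 0.0]
force: [0.4, 0.1, 0.9]
width: 0.172
gripper_force: 25.0
```

```bash
python3 - <<'E'
from h import *
f=[]
for i in range(8): s=arm.observe(); f.append(s["force"]); arm.get_image("top")
print(np.mean(f,0),np.std(f,0),s["position"],s["ee_rot"])
E
```

```text
[ 0.10892805 -0.29649932  1.17064832] [0.29794847 0.50033467 0.32568134] [ 0.45082201 -0.04037089  0.11300502] [ 3.10794926e+00  4.58117227e-01 -9.25582835e-05]
```

Round land pressed at about 1.9 N. Next is the square land, lifting over the bar on the way.

Emit:
jog_arm([
  [0,0,-0.025,0],
  [0,0,-0.05,0],
  [0,0,-0.05,0],
  [0,0,-0.05,0],
  [0.0085,-0.034,-0.05,0],
  [0.0165,-0.066,-0.05,0],
  [0.0222,-0.0888,-0.05,0],
  [0.0222,-0.0888,-0.05,0],
  [0.0222,-0.0888,-0.05,0],
  [0.0222,-0.0888,-0.025,0],
  [0.0222,-0.0888,-0.01,0],
  [0.0222,-0.0888,-0.005,0],
  [0.0222,-0.0888,-0.002,0],
  [0.0222,-0.0888,0,0],
  [0.0222,-0.0888,0,0],
  [0.0222,-0.0888,0,0],
  [0.0222,-0.0888,0,0],
  [0.0222,-0.0888,0,0],
])

```text
clock: 15.75
position: [0.4466, 0.0511, 0.1131]
ee_rot: [3.108, 0.458, 0.0]
force: [0.2, -0.4, 1.1]
width: 0.175
gripper_force: 25.0
```

```bash
python3 - <<'E'
from h import *
f=[]
for i in range(8): s=arm.observe(); f.append(s["force"]); arm.get_image("top")
print(np.mean(f,0),np.std(f,0),s["position"],s["ee_rot"])
E
```

```text
[ 0.05891985 -0.5858069   0.80966063] [0.30120395 0.3499467  0.3144066 ] [0.4464617  0.05109951 0.1130096 ] [ 3.10795957e+00  4.58248864e-01 -3.29088673e-05]
```

Square land pressed too. I'll lift and go back above the fork, then check the alignment.

Emit:
jog_arm([
  [0,0,-0.03,0],
  [0,0,-0.08,0],
  [0,0,-0.133,0],
  [0,0,-0.133,0],
  [0.03,-0.048,-0.133,0],
  [0.06,-0.095,-0.133,0],
  [0.09,-0.142,-0.133,0],
  [0.11,-0.174,-0.133,0],
  [0.1224,-0.1936,-0.133,0],
  [0.1224,-0.1936,-0.133,0],
  [0.1224,-0.1936,-0.133,0],
  [0.1224,-0.1936,-0.133,0],
])

```text
clock: 17.65
position: [0.5078, 0.2705, 0.2458]
ee_rot: [3.108, 0.456, -0.0]
force: [0.1, -0.0, -0.8]
width: 0.168
gripper_force: 25.0
```

```bash
python3 - <<'E'
from h import *
s=arm.observe(); p=s["position"]; print(s["clock"],p.round(4),s["force"].round(2))
im=arm.get_image("wrist"); P=pts(im); np.savez("w3.npz",**im)
q=P[(P[...,2]>.085)&(P[...,2]<.095)&(abs(P[...,1]-.27)<.06)&(abs(P[...,0]-.51)<.06)]
print("fork",len(q),q.mean(0),cv2.minAreaRect((q[:,:2]*1000).astype(np.float32)))
for a in np.arange(.14,.2,.01):
    r=P[(abs(P[...,0]-p[0])<.03)&(abs(P[...,1]-p[1])<.03)&(P[...,2]>a)&(P[...,2]<a+.01)]
    if len(r): print("probe",a.round(3),len(r),r.mean(0).round(4))
cv2.imwrite("pics/w3.png",cv2.resize(im["color"][100:240,160:360],None,fx=3,fy=3)[:,:,::-1])
E
```

```text
17.65 [0.5078 0.2705 0.2458] [ 0.15 -0.04 -0.82]
fork 1111 [0.52160496 0.26696273 0.08962336] ((515.2146606445312, 268.1331481933594), (32.119937896728516, 65.55158996582031), 70.36138916015625)
probe 0.14 3 [0.5097 0.2674 0.1493]
probe 0.15 15 [0.5099 0.2693 0.1516]
probe 0.16 21 [0.5109 0.2698 0.1655]
probe 0.17 25 [0.5108 0.2698 0.1752]
probe 0.18 27 [0.511  0.27   0.1848]
probe 0.19 2 [0.5114 0.2702 0.1909]
```

View pics/w3.png

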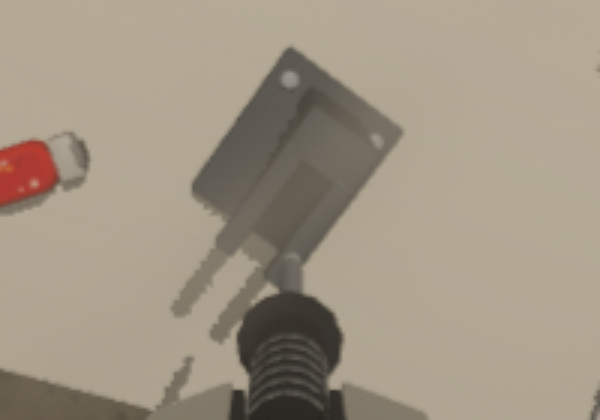

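The probe is just in front of the slot and in line with it. I'll lower it part way and check the settled position.

Emit:
jog_arm([
  [0,0,0.02,0],
  [0,0,0.04,0],
  [0,0,0.045,0],
  [0,0,0.045,0],
  [0,0,0.045,0],
  [0,0,0.045,0],
])

```text
clock: 18.45
position: [0.5081, 0.272, 0.2017]
ee_rot: [-3.108, -0.458, -0.002]
force: [-0.2, -0.2, -0.6]
width: 0.175
gripper_force: 25.0
```

```bash
python3 - <<'E'
from h import *
s=arm.observe(); p=s["position"]; print(s["clock"],p.round(4),s["force"].round(2))
for n in("wrist","scene"):
  im=arm.get_image(n); P=pts(im)
  q=P[(P[...,2]>.085)&(P[...,2]<.094)&(abs(P[...,1]-.27)<.06)&(abs(P[...,0]-.51)<.06)]
  print("fork",len(q),q.mean(0),cv2.minAreaRect((q[:,:2]*1000).astype(np.float32)))
  for a in np.arange(p[2]-.1,p[2]-.05,.01):
    r=P[(abs(P[...,0]-p[0])<.02)&(abs(P[...,1]-p[1])<.02)&(P[...,2]>a)&(P[...,2]<a+.01)]
    if len(r): print("probe",a.round(3),len(r),r.mean(0).round(4))
E
```

```text
18.45 [0.5081 0.272  0.2017] [-0.21 -0.23 -0.62]
fork 1341 [0.52383551 0.26703913 0.08962756] ((515.0308837890625, 268.19293212890625), (32.14632034301758, 65.90716552734375), 70.67097473144531)
probe 0.102 18 [0.5104 0.2706 0.1075]
probe 0.112 12 [0.5114 0.2711 0.1191]
probe 0.122 22 [0.5113 0.2713 0.1272]
probe 0.132 26 [0.5112 0.2716 0.1366]
probe 0.142 13 [0.5115 0.2715 0.1439]
fork 107 [0.51184643 0.27080789 0.08942757] ((510.4593200683594, 271.6103515625), (32.24378204345703, 65.53141021728516), 72.09688568115234)
probe 0.102 5 [0.5085 0.2726 0.1066]
probe 0.112 7 [0.5066 0.2733 0.1177]
probe 0.122 9 [0.5052 0.2738 0.1282]
probe 0.132 8 [0.5059 0.2728 0.1364]
probe 0.142 8 [0.5052 0.2735 0.1463]
```

Emit:
jog_arm([
  [0,0,0.015,0],
  [0,0,0.03,0],
  [0,0,0.045,0],
  [0,0,0.06,0],
  [0,0,0.072,0],
  [0,0,0.079,0],
  [0,0,0.083,0],
  [0,0,0.083,0],
  [0,0,0.083,0],
  [0,0,0.083,0],
])

```text
clock: 19.8
position: [0.508, 0.2719, 0.1184]
ee_rot: [-3.108, -0.458, -0.001]
force: [-0.1, 0.1, -1.6]
width: 0.172
gripper_force: 25.0
```

Emit:
jog_arm([
  [0,0,0.001,0],
  [0,0,0.0015,0],
  [0,0,0.0015,0],
  [0,0,0.0015,0],
])

```text
clock: 20.3
position: [0.5081, 0.2719, 0.1169]
ee_rot: [-3.108, -0.458, -0.001]
force: [0.2, -0.9, 4.5]
width: 0.172
gripper_force: 25.0
```

```bash
python3 - <<'E'
from h import *
f=[]
for i in range(6): s=arm.observe(); f.append(s["force"]); arm.get_image("top")
print(np.mean(f,0),s["position"])
im=arm.get_image("scene"); P=pts(im)
for a in np.arange(.04,.12,.01):
    r=P[(abs(P[...,0]-.508)<.016)&(abs(P[...,1]-.272)<.016)&(P[...,2]>a)&(P[...,2]<a+.01)]
    if len(r): print(a.round(3),len(r),r.mean(0).round(4))
cv2.imwrite("pics/s4.png",cv2.resize(im["color"][180:280,130:240],None,fx=5,fy=5)[:,:,::-1])
E
```

```text
[-0.2493632  -0.80425558  5.16639929] [0.50809144 0.27190104 0.11687   ]
0.04 10 [0.5047 0.2731 0.045 ]
0.05 6 [0.505  0.2738 0.0557]
0.06 5 [0.506  0.2734 0.0644]
0.07 9 [0.5051 0.2738 0.0748]
0.08 17 [0.5031 0.2754 0.0871]
0.09 41 [0.5014 0.2729 0.0941]
0.1 17 [0.5011 0.275  0.1053]
0.11 19 [0.5007 0.2738 0.1149]
```

View pics/s4.png

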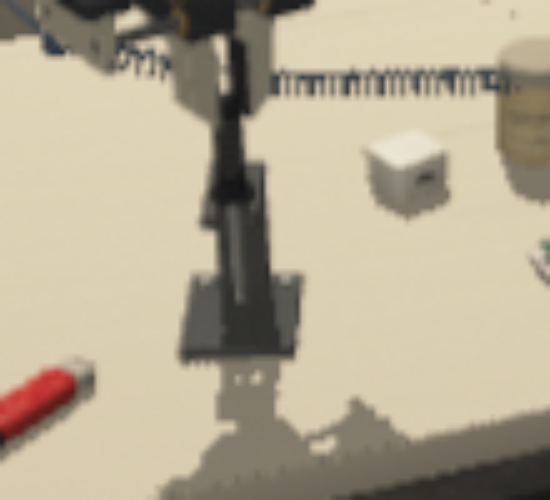

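The collar at (232,188) rests on the prongs, with the stem hanging below it in the slot. About 5 N is carried by the fork, so I'll release, retreat upward and check.

Emit:
jog_arm([
  [0,0,-0.0005,0],
  [0,0,-0.0005,0],
  [0,0,-0.0005,0],
  [0,0,-0.0005,0],
  [0,0,-0.0005,0],
  [0,0,-0.0005,0],
  [0,0,-0.03,0],
  [0,0,-0.06,0],
  [0,0,-0.1,0],
  [0,0,-0.14,0],
  [0,0,-0.16,0],
  [0,0,-0.16,0],
  [0,0,-0.16,0],
  [0,0,-0.16,0],
], hand=0.05)

```text
clock: 22.4
position: [0.5073, 0.2714, 0.2752]
ee_rot: [3.107, 0.458, -0.003]
force: [-0.4, 0.8, -0.4]
width: 0.544
gripper_force: 0.0
```

```bash
python3 - <<'E'
from h import *
s=arm.observe(); print(s["clock"],s["position"],s["width"])
im=arm.get_image("wrist"); P=pts(im)
N=(abs(P[...,0]-.51)<.06)&(abs(P[...,1]-.27)<.06)
for a,b in((.14,.16),(.1,.14),(.085,.0935)):
    q=P[N&(P[...,2]>a)&(P[...,2]<b)]
    if len(q): print(a,len(q),q.mean(0).round(4),q[:,2].max(),cv2.minAreaRect((q[:,:2]*1000).astype(np.float32)))
im=arm.get_image("scene"); P=pts(im)
for a in np.arange(.04,.16,.01):
    r=P[(abs(P[...,0]-.508)<.016)&(abs(P[...,1]-.272)<.016)&(P[...,2]>a)&(P[...,2]<a+.01)]
    if len(r): print(a.round(3),len(r),r.mean(0).round(4))
cv2.imwrite("pics/s5.png",cv2.resize(im["color"][160:280,100:340],None,fx=3,fy=3)[:,:,::-1])
E
```

```text
22.4 [0.50732025 0.27138563 0.27523399] 0.543554616757979
0.14 225 [0.5093 0.2711 0.1499] 0.15303999354482625 ((508.4800109863281, 271.1712951660156), (16.264617919921875, 15.818388938903809), 16.538955688476562)
0.1 108 [0.5145 0.2727 0.1223] 0.13987269595841345 ((512.7445678710938, 272.1929626464844), (8.065624237060547, 16.978744506835938), 18.948108673095703)
0.085 845 [0.5242 0.2669 0.0899] 0.09348855058905087 ((514.8867797851562, 268.0400390625), (32.228981018066406, 66.03040313720703), 70.57664489746094)
0.04 7 [0.5039 0.275  0.0442]
0.05 7 [0.5045 0.2738 0.0551]
0.06 8 [0.5071 0.2738 0.0658]
0.07 7 [0.5054 0.2736 0.0753]
0.08 14 [0.5047 0.2713 0.0867]
0.09 43 [0.5021 0.2743 0.0936]
0.1 18 [0.5007 0.2756 0.1041]
0.11 21 [0.5015 0.274  0.1141]
0.12 23 [0.5017 0.2739 0.1252]
0.13 20 [0.5022 0.2753 0.1349]
0.14 20 [0.5018 0.2745 0.1456]
0.15 14 [0.5059 0.2745 0.1515]
```

View pics/s5.png

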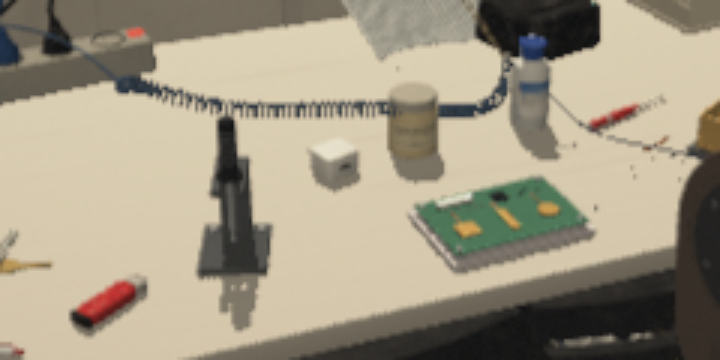

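The probe hangs upright at (228,150), in the same place as at the start, and the gripper is clear. Handing in.

```bash
python3 -c "
from cell import arm
print(arm.sign_off())"
```

```text
the job is handed in; nothing more can be done
None
```

I handed the job in at about 22 s on the clock: the probe was pressed in the cup (about 1.5 N by the wrist force), on the round land (about 1.9 N) and on the square land (about 1.5 N), was lifted clear over the bar-shaped land, and now hangs upright in the fork, released; sign-off returned no verdict.

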